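# Fetch the spice cage out of the steeping tub with the lifting hook

### The job

Take the yellow-handled lifting hook from the utensil stand, slip its tongue in behind the wire bail of the steel spice cage that hangs deep in the clear tub, raise the bail until it comes up against the keeper's top wires, draw it out through the keeper's mouth and lift the cage out of the tub on the hook. Stand it upright in the empty near half of the drain tray beside the other cage, then hang the hook back in the middle notch of the stand and let go. Work gently, feeling for contact: press neither hook nor cage hard against the tub or the keeper, set the cage down softly, never let it fall into the tub, do not touch the cages with the gripper, and leave the other things where they are.

Things in the scene. Friction and masses are not known exactly. Their poses are not given: they have to be found in the camera images.
- hook_handle (a point): lifting hook (loose, 140 g): centre of its yellow handle block, 24 (x) by 18 (y) by 50 (z) mm; z up along the rod, x the way the tongue is offset. Take it by the flat y faces. A collar 26 mm across has its underside 30 mm below this point; under it runs a straight 6 mm shank on the axis. Hangs upright in the stand's middle notch, tongue towards the stand's back, turned up to 6 degrees
- hook_throat (a point): point of the hook 122 mm below the handle's centre, on the shank's axis: the height of the centre of a bail wire lying in the J. The J's foot (6 mm wire, centre 5 mm lower, underside 8 mm lower) runs to +x; its 4 mm tongue stands with its axis at x = 18 mm, outer face at x = 20 mm, rounded tip 14 mm above this point. Between shank and tongue 13 mm are free
- tub: fixed clear plastic tub, 120 (x) by 170 (y) mm outside, 180 mm high, walls 5 mm, open top with a 12 mm flange outwards; origin under the middle of its bottom, z up. The cage hangs on the inner face of its +x wall (the side away from the robot), plane x = +55 mm. The tub does not give
- tub_prongs (a point): point on the inner face of the tub's +x wall midway between the two seat stubs of the steel hanger, axes as the tub. The stubs, 4 mm wires 18 mm to either side (y), stand 12 mm out of the wall (to -x) and carry the bail's bar; straps 11 mm wide run up from them to the rim, and a keeper is clamped on the straps. Between y = -12 and +12 mm the wall below and behind the bar is bare
- cage_mid (a point): the spice cage to fetch (loose, 200 to 325 g): centre of its perforated steel box, 30 (x) by 64 (y) by 50 (z) mm. At the start its back (+x) lies against the tub's +x wall. Its bar is locked in by the keeper: at y = -18 and +18 mm guard wires in front of it (up to 16.5 mm off the wall) and top wires above it (up to 28 mm off the wall). On the hook the cage leans about 7 degrees
- cage_bail (a point): middle of the level bar (4 mm wire, along y, 60 mm long) of the cage's bail, a square wire arch: 9 mm to +x of the box's centre, 67 mm above it, 40 mm free under the bar, 4 mm between bar and wall, so the tongue goes behind it only by sliding up the wall. The keeper's setting differs: the bar meets its top wires 10 to 26 mm up; only within 2 mm below them can it be drawn out over the guards
- stand: fixed steel utensil stand, 110 (x) by 270 (y) mm, 163 mm high; origin under the middle of its base, an open frame with crossbars at its back (x = +45 mm). Tines with top faces at z = 120 mm stand out to -x and make three notches at y = -95, 0, +95 mm: 12 mm wide, flared at the open -x end (tips at x = -25 mm), closed at x = +7 mm
- notch (a point): the middle notch of the stand, where the hook hangs: centre of its resting place at the height of the tines' top faces, axes as the stand; the hook's collar lies on the tines with its shank here, handle centre 30 mm higher
- tray_free (a point): fixed steel drain tray, 265 (x) by 165 (y) mm, rim 24 mm above the table, floor 4 mm: the point on its floor in the middle of its free near half (the tray's centre lies 60 mm to +x of it); z up
- cage2_mid (a point): a second cage of the same make that already stands in the far half of the tray: centre of its box; leave it alone
- ladle: ladle with black handle hung in the stand's +y notch (y = +95 mm), 175 mm from table to top; origin at the middle of its handle; leave it alone
- skimmer: skimmer with green handle hung in the stand's -y notch (y = -95 mm), 175 mm from table to top; origin at the middle of its handle; leave it alone
- jar_a: green spice jar, 52 mm across, 75 mm high, origin under its middle; leave it alone
- jar_b: amber spice jar, 52 mm across, 75 mm high, origin under its middle; leave it alone
- oil: yellow oil bottle, 60 mm across, 190 mm high, origin under its middle; leave it alone
- salt: blue salt can, 60 mm across, 85 mm high, origin under its middle; leave it alone
Mind the look-alikes: they are no part of the job. What is shaped like the part that bears hook_handle but pink is not meant.

How it is judged:
On the way, in this order (a step that is already met when the one before it is completed fails the run):
1. the cage is raised by the hook inside the tub (contact force between hook and cage above 1 N and z of cage_mid in the frame of tub between 0.051 and 0.15 m and horizontal distance between cage_mid and tub below 0.08 m), for 0.15 s.
2. the cage hangs on the hook, wholly above the tub's rim (contact force between hook and cage above 1 N and height (world z) of cage_mid above 0.207 m and contact force between cage and tub below 0.1 N), for 0.15 s.
At the end, for the whole second after the job is handed in: The cage stands upright (6 degrees) and still on the floor of the tray's free near half (centre within 55 mm of its middle along either edge), off the hook; the hook hangs upright and still in the stand's middle notch, collar on the tines (handle within 8 mm sideways, 10 mm fore and aft) (x of cage_mid in the frame of tray_free between -0.055 and 0.065 m and y of cage_mid in the frame of tray_free between -0.062 and 0.062 m and z of cage_mid in the frame of tray_free below 0.029 m and angle between cage_mid's own z axis and vertical below 0.1 rad and linear speed of each of cage, hook below 0.02 m/s and contact force between hook and cage below 0.1 N and x of hook_handle in the frame of stand between -0.014 and 0.01 m and y of hook_handle in the frame of stand between -0.008 and 0.008 m and z of hook_handle in the frame of stand between 0.146 and 0.154 m and angle between hook_handle's own z axis and vertical below 0.12 rad); the robot touches nothing.
It fails at once if the hook or the robot is pressed against the tub with more than 10 N (contact force between any of hook, the arm and tub above 10 N).
It fails at once if the contact forces on the cage (from tub, keeper, hook, tray) together pass 14 N (contact force between cage and anything else above 14 N).
It fails at once if the cage falls into the tub (z of cage_mid in the frame of tub below 0.036 m and horizontal distance between cage_mid and tub below 0.06 m).
It fails at once if the gripper or arm touches a cage (contact force between any of the arm, the fingers and cage above 0.3 N or contact force between the fingers and cage2 above 0.3 N).
It fails at once if the other cage, the ladle, the skimmer, a jar, the bottle or the can is shifted by more than 25 mm (distance of any of cage2_mid, ladle, skimmer, jar_a, jar_b, oil, salt from where it was at the start of the episode above 0.025 m).
It also fails if it takes over 72 s, if anything falls off the work surface, if the arm or the gripper's body presses on something with over 40 N, if the wrist force passes 120 N, or if a joint passes its speed limit or range.

### The arm

A 6-joint arm with a two-finger parallel gripper is mounted at the origin on the work surface. World frame = base frame: x ahead of the robot, y to its left, z up, the work surface at z = 0. Lengths are in m, angles in rad, forces in N, time in s.
With the tool pointing down it reaches from about 0.375 to 0.975 m from the base axis. Payload 3.8 kg.
Tool frame: the origin (TCP) lies at the very end of the fingers, on their centre line; the grasp point (between the pads) lies 19 mm behind it (bot.grasp_offset is the distance from the TCP to the grasp point, in m); z points along the fingers, y is the line along which they close (so a half turn about z gives the same grasp; the last joint's range is limited). The gripper opens to 88 mm and grips with 3 to 60 N. Pads are 18 mm wide; open, the fingers measure 123 mm over their backs; the gripper's body (75 mm by 187 mm) begins 45 mm behind the grasp point.
Start: joints at [1.184, 0.264, 1.604, -0, 1.274, -0.037], TCP at [0.231, 0.634, 0.239] pointing down, gripper open.
Joint ranges: [-2.63, 2.63], [-0.94, 2.18], [0.31, 2.57], [-1.31, 4.45], [0, 2.66], [-2.55, 2.55]. Speed limits (rad/s): [2.57, 2.57, 3.14, 3.14, 3.14, 3.14].

### API

Orientations are given as a unit quaternion [w, x, y, z].
In Python, from cell import bot gives the robot as it stands. The module is installed in compiled form; this text tells all that it offers. Calls block until the motion is done:
- bot.goto(position, orientation): joint-space move of the TCP to a pose.
- bot.move_l(position, attitude=None, rate=0.15, stop_force=None): straight line of the TCP; attitude=None keeps the orientation; rate is the mean speed in m/s. With stop_force (N) it stops when the force on the tool has changed by that much, and returns True; else False.
- bot.goto_joints(angles): joint-space move.
- bot.command_gripper(opening, newtons=None): finger opening in m; newtons is the grip in N (None keeps the last); returns when the fingers have stopped.
- bot.pause(seconds).
- bot.ik(position, orientation): joint angles nearest the present ones, or None.
- bot.read_state(): the state.
- bot.snapshot(name): name is "side" or "top" or "wrist"; returns a dict with "color" (400x640x3 uint8, red, green, blue), "fovy" (degrees; the focal length in pixels is half the picture's height over the tangent of half this angle, whatever the lens; pixels are square), "cx", "cy" (the principal point, pixels), "k1" (the pictures are not rectified: a ray, as slopes to the right and down, at radius r is drawn at 1 + k1 r^2 times it, then the intrinsics apply), "world_to_cam" (4x4, takes a point from world to camera coordinates). Camera axes: x right, y down, z forward; pixel columns grow to the right and rows downward; lengths in m; the calibration is good to about 2 mm. A picture is of the moment at which its call begins. There is no depth.
A pose or a line that the arm cannot do raises bot.PlanningError and nothing moves.
- bot.hand_in(): hands the job in; it is judged then, once.
The state is a dict: "time": time; "joints": joint angles; "qvel": joint speeds; "joint_efforts": joint torques, N m; "position": TCP position; "tcp_rot": TCP orientation; "contact_force": force on the tool from outside, world axes, zero at the start; "ft_torque": the same for the moment, N m; "finger_gap": finger opening in m; "gripper_force": force on a finger pad.
Only numpy, scipy, OpenCV 4.12 (cv2) and the standard library are available. Lean on these libraries where they do the work, as an engineer would, in place of code of your own. Each camera call takes 0.05 s, during which the arm holds its last target. There are 200 camera calls.

## Working session

There is one attempt and no reset: what is moved stays moved. The work goes in short steps, each a Python script; the robot and the scene stay as the last script left them, time stands still between calls to the robot, and variables do not carry over. Pictures are saved under pics/ and viewed, at most 14 in all, crops included, and the job is handed in when it is done.

```bash
mkdir -p pics
cat > h.py <<'E'
import numpy as np, cv2
from cell import bot
def K(s):
    f=s["color"].shape[0]/2/np.tan(np.radians(s["fovy"])/2); return f
def ray(s,u,v):
    f=K(s); d=np.array([(u-s["cx"])/f,(v-s["cy"])/f]); r=np.linalg.norm(d); x=r
    for _ in range(30): x=r/(1+s["k1"]*x*x)
    d=d*(x/r if r>0 else 1)
    T=np.array(s["world_to_cam"]); R=T[:3,:3]; o=-R.T@T[:3,3]; w=R.T@np.array([d[0],d[1],1]); return o,w/np.linalg.norm(w)
def onz(s,u,v,z):
    o,w=ray(s,u,v); return o+w*(z-o[2])/w[2]
def tri(*rs):
    A=np.zeros((3,3));b=np.zeros(3)
    for o,w in rs:
        P=np.eye(3)-np.outer(w,w);A+=P;b+=P@o
    p=np.linalg.solve(A,b); return p,[np.linalg.norm((np.eye(3)-np.outer(w,w))@(p-o)) for o,w in rs]
def proj(s,p):
    T=np.array(s["world_to_cam"]); c=T[:3,:3]@np.asarray(p,float)+T[:3,3]; d=c[:2]/c[2]; d=d*(1+s["k1"]*(d@d)); return d*K(s)+[s["cx"],s["cy"]]
def save(s,n,box=None,k=1):
    im=s["color"][:,:,::-1]
    if box: im=im[box[1]:box[3],box[0]:box[2]]
    cv2.imwrite("pics/"+n+".png",cv2.resize(im,None,fx=k,fy=k,interpolation=cv2.INTER_CUBIC))
E
python3 - <<'E'
from h import *
import pickle
S={n:bot.snapshot(n) for n in("side","top","wrist")}
pickle.dump(S,open("S.pkl","wb"))
a=np.vstack([S["side"]["color"],S["top"]["color"]])[:,:,::-1]
cv2.imwrite("pics/side0.png",cv2.resize(S["side"]["color"][:,:,::-1],None,fx=1.25,fy=1.25)); cv2.imwrite("pics/top0.png",cv2.resize(S["top"]["color"][:,:,::-1],None,fx=1.25,fy=1.25))
for n,s in S.items():
    T=np.array(s["world_to_cam"]);print(n,s["fovy"],s["cx"],s["cy"],s["k1"],-T[:3,:3].T@T[:3,3],T[2,:3])
print(bot.read_state(),bot.grasp_offset)
E
```

```text
side 50.54529115954977 320.4447267335702 203.5103620795166 -0.08257440311019372 [0.41319182 0.77431962 0.8150961 ] [ 0.14399048 -0.7408138  -0.65609576]
top 52.052024456515795 318.5477326700123 202.03091227053804 0.024967145926417352 [ 0.37517796 -0.01626567  1.24150428] [ 0.16501914 -0.01250635 -0.98621107]
wrist 71.60795666659762 317.5789423010748 199.28956999030547 -0.030898522835136437 [0.1632041  0.65968305 0.38285972] [ 0.26417993 -0.09914992 -0.95936346]
{'time': 0.15, 'joints': array([ 1.18406383e+00,  2.64549812e-01,  1.60507717e+00, -5.21649951e-06,
        1.27368580e+00, -3.68758451e-02]), 'qvel': array([-0.00024986, -0.00492481, -0.00354998, -0.00027107,  0.00179108,
       -0.00106849]), 'joint_efforts': array([-2.72174721e-04, -5.02843988e+01, -3.57469690e+01,  7.28988997e-02,
        2.50904675e-02, -1.49697476e-04]), 'position': array([0.23114335, 0.63359898, 0.23768531]), 'tcp_rot': array([-1.78368886e-04,  1.74036741e-01,  9.84738784e-01, -8.41369925e-04]), 'contact_force': array([0.051726  , 0.7238247 , 0.84620761]), 'ft_torque': array([-0.01027793, -0.00616327, -0.01844444]), 'gripper_force': 0.0, 'finger_gap': 0.0879487062996098} 0.0187
```

View pics/side0.png

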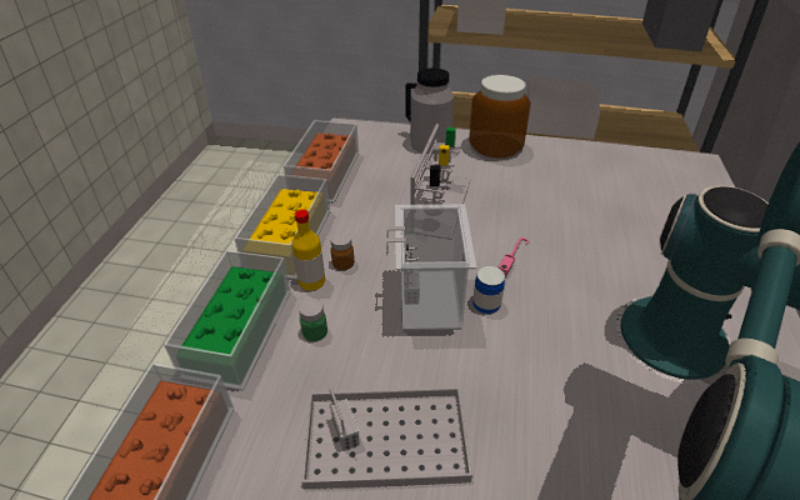

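View pics/top0.png

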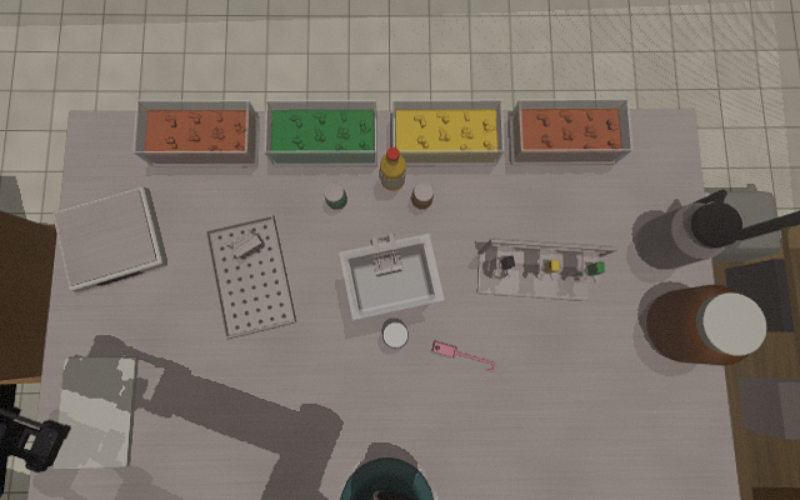

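The yellow-handled upright hook is at side (356,124) and top (444,213). These could be taken for it: the pink hook at side (406,210) and top (355,280), the oil bottle at side (245,208), the yellow bin at side (232,172), and the green skimmer at side (360,109). I choose the yellow block in the stand's middle notch and will check it in a close crop.

Run:
```python
from h import *
import pickle
S=pickle.load(open("S.pkl","rb"));t=S["top"];s=S["side"]
def blob(s,lo,hi,box):
    m=cv2.inRange(cv2.cvtColor(s["color"],cv2.COLOR_RGB2HSV),lo,hi);q=np.zeros_like(m);q[box[1]:box[3],box[0]:box[2]]=m[box[1]:box[3],box[0]:box[2]]
    ys,xs=np.nonzero(q);return xs.mean(),ys.mean(),len(xs)
bt=blob(t,(20,120,80),(35,255,255),(425,200,460,225));bs=blob(s,(20,120,80),(35,255,255),(340,108,372,140));print(bt,bs)
print(tri(ray(t,*bt[:2]),ray(s,*bs[:2])))
for n,p,z in [("tub",[(340,250),(428,235),(443,298),(353,319)],.18),("tray",[(208,233),(273,217),(296,321),(228,338)],.024),("stand",[(479,240),(612,248),(587,300),(478,294)],.0)]:
    print(n,[onz(t,u/1.25,v/1.25,z).round(3) for u,v in p])
print("salt",onz(t,396/1.25,334/1.25,.085),"jars",onz(t,336/1.25,195/1.25,.075),onz(t,422/1.25,195/1.25,.075))
A=cv2.resize(t["color"][180:262,265:362,::-1],None,fx=4.1,fy=4.1,interpolation=2)
B=cv2.resize(t["color"][180:262,375:472+25,::-1],None,fx=3.2,fy=3.2,interpolation=2)
C=cv2.resize(s["color"][85:175,300:400,::-1],None,fx=3.2,fy=3.2,interpolation=2)
im=np.zeros((600,800,3),np.uint8);im[:A.shape[0],:A.shape[1]]=A;im[:B.shape[0],400:400+B.shape[1]]=B[:,:400];im[300:300+C.shape[0],420:420+C.shape[1]]=C
cv2.imwrite("pics/c1.png",im)
```

```text
(np.float64(442.84722222222223), np.float64(212.52777777777777), 72) (np.float64(354.85), np.float64(123.675), 120)
(array([ 0.52618926, -0.36508311,  0.14859945]), [np.float64(0.0005341034993905869), np.float64(0.0005341034993905255)])
tub [array([0.559, 0.092, 0.18 ]), array([ 0.59 , -0.093,  0.18 ]), array([ 0.457, -0.122,  0.18 ]), array([0.415, 0.064, 0.18 ])]
tray [array([0.63 , 0.426, 0.024]), array([0.669, 0.272, 0.024]), array([0.418, 0.21 , 0.024]), array([0.38 , 0.367, 0.024])]
stand [array([ 0.613, -0.232,  0.   ]), array([ 0.59 , -0.559,  0.   ]), array([ 0.463, -0.488,  0.   ]), array([ 0.479, -0.225,  0.   ])]
salt [ 0.38458939 -0.02428113  0.085     ] jars [0.70857765 0.11373421 0.075     ] [ 0.70730529 -0.08847092  0.075     ]
```

View pics/c1.png

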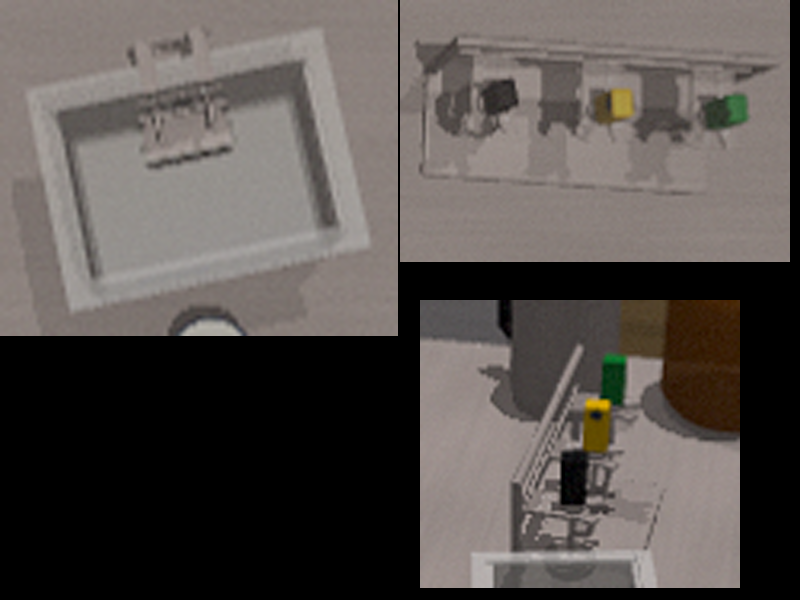

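The close crop shows the yellow block upright in the middle notch, with the ladle and skimmer on either side, so the choice stands. Next I'll take hover shots with the wrist camera over the tray, tub and stand.

```bash
cat >> h.py <<'E'
def q(yaw): return [0,-np.sin(yaw/2),np.cos(yaw/2),0]
E
python3 - <<'E'
from h import *
import pickle
W={}
def shot(n,p,yaw):
    bot.goto(p,q(yaw)); W[n]=bot.snapshot("wrist"); print(n,bot.read_state()["time"],bot.read_state()["position"])
shot("tray",[.50,.32,.36],np.radians(14))
shot("tubL",[.49,.04,.33],np.radians(11.5))
shot("tubR",[.47,-.05,.33],np.radians(11.5))
shot("stA",[.50,-.33,.31],np.radians(-3.5))
shot("stB",[.52,-.40,.31],np.radians(-3.5))
pickle.dump(W,open("W.pkl","wb"))
for i,(a,b) in enumerate([("tubL","tubR"),("stA","stB")]):
    im=np.vstack([W[a]["color"],W[b]["color"]])[:,:,::-1]
    cv2.imwrite(f"pics/w{i}.png",cv2.resize(im,(480,600),interpolation=3))
cv2.imwrite("pics/tubL.png",cv2.resize(W["tubL"]["color"][:,:,::-1],None,fx=1.25,fy=1.25,interpolation=2))
cv2.imwrite("pics/stA.png",cv2.resize(W["stA"]["color"][:,:,::-1],None,fx=1.25,fy=1.25,interpolation=2))
E
```

```text
tray 1.7833 [0.499471   0.32066509 0.35948626]
tubL 2.925 [0.49043107 0.04110944 0.33025459]
tubR 3.4333 [ 0.47044682 -0.04925215  0.33010926]
stA 4.575 [ 0.50058162 -0.32843911  0.3103767 ]
stB 5.0167 [ 0.52044779 -0.39881406  0.31014381]
```

View pics/tubL.png

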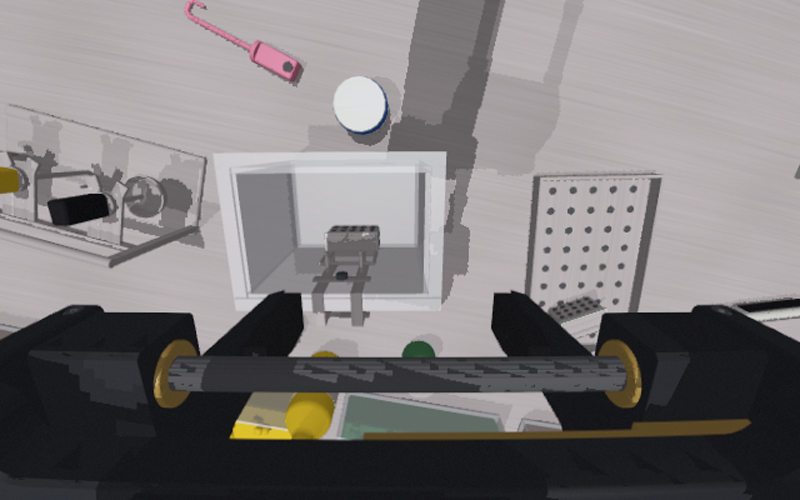

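View pics/stA.png

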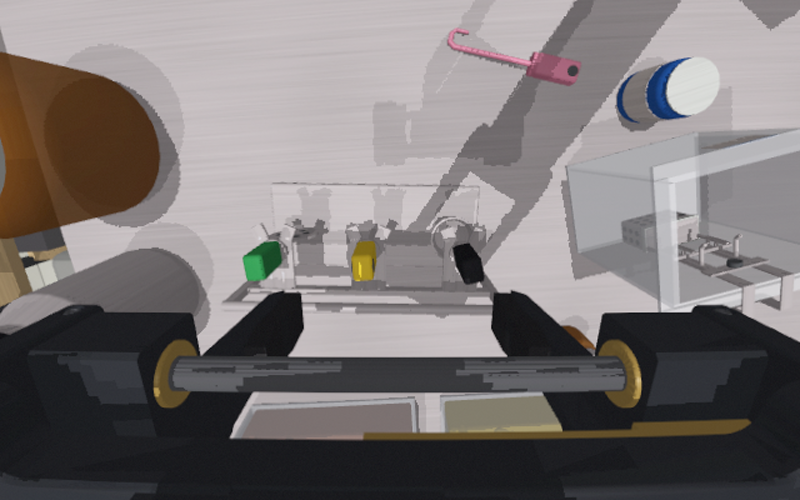

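Run:
```python
from h import *
import pickle
W=pickle.load(open("W.pkl","rb"))
def c(n,x0,y0,x1,y1,k): return cv2.resize(W[n]["color"][y0:y1,x0:x1,::-1],None,fx=k,fy=k,interpolation=cv2.INTER_CUBIC)
L=c("tubL",240,165,310,265,4);R=c("tubR",310-0,165,410,265,4)
print(proj(W["tubR"],[.545,-.01,.11]),proj(W["tubL"],[.545,-.01,.11]))
A=c("stA",260,175,330,235,2.8)
im=np.zeros((600,800,3),np.uint8);im[:400,:280]=L;im[:400,290:690]=R;im[410:410+A.shape[0],:A.shape[1]]=A
B=c("stB",300,175,370,235,2.8);im[410:410+B.shape[0],220:220+B.shape[1]]=B
cv2.imwrite("pics/c2.png",im)
```

```text
[334.03133466 230.217519  ] [273.1351765  204.86264219]
```

View pics/c2.png

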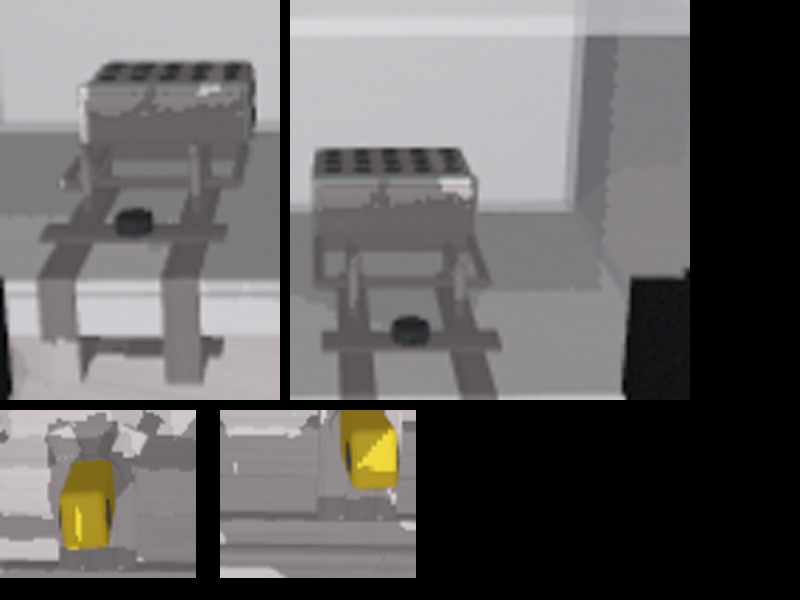

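Run:
```python
from h import *
import pickle
W=pickle.load(open("W.pkl","rb"));S=pickle.load(open("S.pkl","rb"))
L,R=W["tubL"],W["tubR"]
l=lambda x,y:ray(L,240+(x+.5)/4-.5,165+(y+.5)/4-.5); r=lambda x,y:ray(R,310+(x-289.5)/4-.5,165+(y+.5)/4-.5)
for n,a,b in [("bar-",(65,184),(315,281)),("bar+",(240,183),(489,282)),("keep-",(40,232),(322,340)),("keep+",(227,232),(499,340)),("knob",(135,222),(410,330)),("boxnl",(82,90),(314,180)),("boxnr",(250,88),(472,180))]:
    p,e=tri(l(*a),r(*b));print(n,p.round(4),np.round(e,4)[0])
for u,v in [(58,275),(185,275),(0,275),(280,279)]: 
    x,y=240+u/4,165+v/4; print("rim inner",onz(L,x,y,.18).round(4))
for u,v in [(214,153),(446,152),(441,310),(237,309)]: print("rim outer",onz(L,u/1.25,v/1.25,.18).round(4))
def yb(s,box):
    m=cv2.inRange(cv2.cvtColor(s["color"],cv2.COLOR_RGB2HSV),(20,120,60),(35,255,255));z=np.zeros_like(m);z[box[1]:box[3],box[0]:box[2]]=m[box[1]:box[3],box[0]:box[2]]
    ys,xs=np.nonzero(z);return xs.mean(),ys.mean(),xs.min(),xs.max(),ys.min(),ys.max()
bs=[(W["stA"],yb(W["stA"],(270,180,315,235))),(W["stB"],yb(W["stB"],(335,160,375,210))),(S["side"],yb(S["side"],(340,108,372,140))),(S["top"],yb(S["top"],(425,200,460,225)))]
print(tri(*[ray(s,*b[:2]) for s,b in bs]),tri(*[ray(s,*b[:2]) for s,b in bs[:3]]))
a=lambda x,y:ray(W["stA"],260+x/2.8,175+(y-410)/2.8); b=lambda x,y:ray(W["stB"],300+(x-220)/2.8,175+(y-410)/2.8)
# far top edge corners of handle: A (68,548),(108,546) ; B (350,488),(397,486)
for p,o in [((68,548),(350,488)),((108,546),(397,486))]: print("topfar",tri(a(*p),b(*o))[0].round(4), onz(W["stA"],260+p[0]/2.8,175+(p[1]-410)/2.8,.175).round(4),onz(W["stB"],300+(o[0]-220)/2.8,175+(o[1]-410)/2.8,.175).round(4))
# near-top corners in B
for o in [(397,438),(355,470)]:print("Btop",onz(W["stB"],300+(o[0]-220)/2.8,175+(o[1]-410)/2.8,.175).round(4))
t=W["tray"];print([proj(t,p).round() for p in ([.45,.29,.004],[.53,.31,.004])])
cv2.imwrite("pics/tray.png",cv2.resize(t["color"][100:320,100:560,::-1],None,fx=1.7,fy=1.7))
```

```text
bar- [ 0.5605 -0.0334  0.103 ] 0.0003
bar+ [0.5458 0.0274 0.1089] 0.0001
keep- [ 0.5594 -0.031   0.1514] 0.0003
keep+ [0.5499 0.0263 0.1466] 0.0
knob [ 0.5527 -0.0029  0.1457] 0.0001
boxnl [ 0.5368 -0.0389  0.0611] 0.0007
boxnr [0.5262 0.0241 0.0521] 0.0002
rim inner [ 0.5599 -0.0186  0.18  ]
rim inner [0.5525 0.0174 0.18  ]
rim inner [ 0.5633 -0.0351  0.18  ]
rim inner [0.5482 0.0445 0.18  ]
rim outer [ 0.4535 -0.121   0.18  ]
rim outer [0.4148 0.0674 0.18  ]
rim outer [0.5547 0.097  0.18  ]
rim outer [ 0.5926 -0.0917  0.18  ]
(array([ 0.52601277, -0.3608174 ,  0.15204675]), [np.float64(0.0006067279642641288), np.float64(0.0016957290129144078), np.float64(0.0015998283081561189), np.float64(0.002909006902006263)]) (array([ 0.52597958, -0.35966752,  0.15162247]), [np.float64(0.0009370757724350219), np.float64(0.0006816307535411996), np.float64(0.0009493739742436257)])
topfar [ 0.5402 -0.3678  0.1643] [ 0.5366 -0.3661  0.175 ] [ 0.5364 -0.369   0.175 ]
topfar [ 0.5374 -0.3508  0.1727] [ 0.5367 -0.3506  0.175 ] [ 0.5366 -0.3512  0.175 ]
Btop [ 0.518  -0.3509  0.175 ]
Btop [ 0.5294 -0.3669  0.175 ]
[array([307., 128.]), array([308., 174.])]
```

View pics/tray.png

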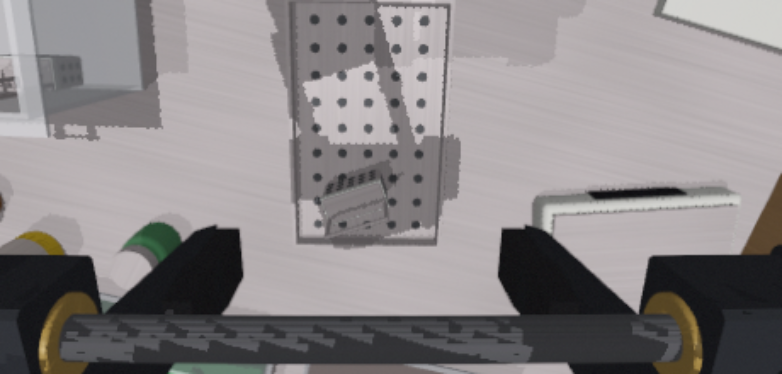

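The tray view shows the perforated tray, with cage2 standing at its far end (crop pixel (355,205)) and the near half empty. Its rim corners are at crop (291,3), (451,3), (298,243) and (437,242). The tub measurements agree to about 2 mm: yaw 11.5°, bar z about 0.107, flange 0.192 by 0.142. Next is the grasp.

Run:
```python
from h import *
import pickle
W=pickle.load(open("W.pkl","rb"));t=W["tray"]
for u,v in [(291,3),(451,3),(437,242),(298,243)]: print(onz(t,100+u/1.7,100+v/1.7,.024).round(4))
bot.command_gripper(.05,40)
y=np.radians(-1.5);p=np.array([.5255,-.3598,.139])
bot.goto(p+[0,0,.08],q(y)); bot.move_l(p,rate=.1,stop_force=6)
print(bot.read_state()["contact_force"].round(2),bot.read_state()["position"])
bot.command_gripper(.0,40);s=bot.read_state();print(s["finger_gap"],s["gripper_force"],s["contact_force"].round(2))
bot.move_l(p+[0,0,.007],rate=.05,stop_force=8)
ux=np.array([np.cos(-.061),np.sin(-.061),0]);
r=bot.move_l(p+[0,0,.007]-.075*ux,rate=.08,stop_force=5)
s=bot.read_state();print(r,s["time"],s["finger_gap"],s["contact_force"].round(2),s["position"])
if not r: bot.move_l(p+[0,0,.26]-.075*ux,rate=.25)
bot.pause(.3);print(np.mean([bot.pause(.02) or bot.read_state()["contact_force"] for _ in range(10)],0).round(2))
S={n:bot.snapshot(n) for n in("side","top","wrist")};pickle.dump(S,open("S2.pkl","wb"))
P=bot.read_state()["position"];pickle.dump(P,open("P2.pkl","wb"));print(P)
c=proj(S["side"],P+[0,0,-.04]).astype(int);print(c)
x0=max(c[0]-60,0);y0=max(c[1]-70,0)
A=cv2.resize(S["side"]["color"][y0:y0+150,x0:x0+130,::-1],None,fx=4,fy=4,interpolation=2);cv2.imwrite("pics/hk.png",A);print(x0,y0)
```

```text
[0.4225 0.2231 0.024 ]
[0.3849 0.3734 0.024 ]
[0.6306 0.431  0.024 ]
[0.6694 0.2809 0.024 ]
[-0.43  0.5   0.33] [ 0.52602775 -0.36022567  0.13980085]
0.01808472037405058 39.99006511643529 [ 0.06 -1.06  0.63]
False 9.1167 0.01756018061957556 [-0.42  0.33 -1.54] [ 0.4510773  -0.35540731  0.14620786]
[-0.12 -0.02 -1.12]
[ 0.45065264 -0.35524462  0.3990378 ]
[385  60]
325 0
```

View pics/hk.png

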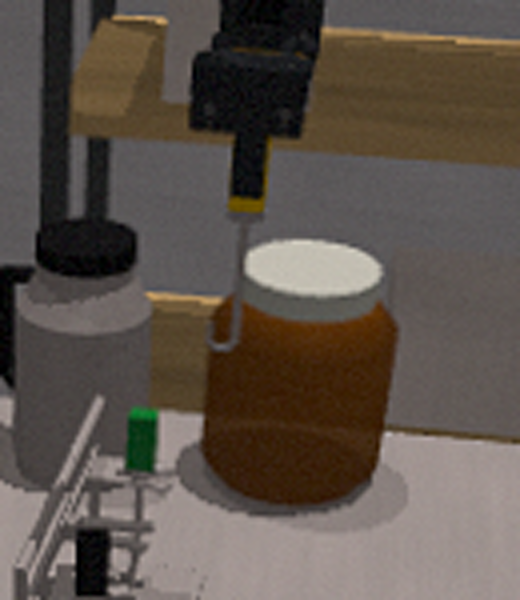

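The hook hangs straight in the fingers, with the J and tongue pointing to +x (left in the side view; shank foot at crop (238,346), tongue at (210,335)).

Run:
```python
from h import *
import pickle
S=pickle.load(open("S2.pkl","rb"));s=S["side"];P=pickle.load(open("P2.pkl","rb"))
def ony(u,v,y):
    o,w=ray(s,325+(u-1.5)/4,(v-1.5)/4);return o+w*(y-o[1])/w[1]
for n,uv in dict(shank_top=(246,222),shank_mid=(242,285),shank_bot=(239,330),foot_under=(222,350),tongue_out=(206,336),yel_bot=(247,214),tip=(211,316)).items(): print(n,(ony(*uv,P[1])-P).round(4))
# expected: throat at TCP + (0,0,.019-.008-.122=-.111)
print("exp throat px",(proj(s,P+[0,0,-.111])-[325,0])*4+1.5,"exp tongue tip",(proj(s,P+[.018,0,-.097])-[325,0])*4+1.5,"foot under",(proj(s,P+[.01,0,-.119])-[325,0])*4+1.5)
```

```text
shank_top [-0.0008  0.     -0.0238]
shank_mid [-0.0021 -0.     -0.0688]
shank_bot [-0.003   0.     -0.1022]
foot_under [ 0.0077  0.     -0.1184]
tongue_out [ 0.0198  0.     -0.1088]
yel_bot [-0.001   0.     -0.0182]
tip [ 0.0174  0.     -0.0934]
exp throat px [233.69875298 341.28273314] exp tongue tip [209.81586711 320.65911679] foot under [218.63755112 350.51549647]
```

```bash
cat >> h.py <<'E'
TY=np.radians(11.5);UX=np.array([np.cos(TY),np.sin(TY),0]);UY=np.array([-UX[1],UX[0],0]);WP=np.array([.5573,-.0016,0])
OFF=np.array([-.0015,0,-.111])
def tcp_for(d,z,lat=0): # shank axis d off the wall, throat at z
    return WP-d*UX+lat*UY+[0,0,z]+(-OFF[0]*UX)-[0,0,OFF[2]]
def ist():
    p=bot.read_state()["position"]; r=p-WP+OFF[0]*UX; return np.round([-(r@UX)*1e3,(r@UY)*1e3,(p[2]+OFF[2])*1e3],1)
def F(n=12):
    f=np.mean([bot.pause(.012) or bot.read_state()["contact_force"] for _ in range(n)],0); return np.round([f@UX,f@UY,f[2]],2)
E
python3 - <<'E'
from h import *
bot.goto(tcp_for(.038,.26),q(TY));bot.move_l(tcp_for(.038,.20),rate=.15);bot.pause(.2)
print(ist(),F(),F())
r=bot.move_l(tcp_for(.038,.085),rate=.06,stop_force=2.5);bot.pause(.1)
print(r,ist(),F(),bot.read_state()["time"])
import pickle
S={n:bot.snapshot(n) for n in("side","wrist")};pickle.dump(S,open("S3.pkl","wb"))
if not r:
    r=bot.move_l(tcp_for(.016,.085),rate=.015,stop_force=1.5);print(r,ist(),F(),bot.read_state()["time"])
S4=bot.snapshot("side");w=bot.snapshot("wrist")
A=cv2.resize(S4["color"][150:275,290:400,::-1],None,fx=4,fy=4,interpolation=2);B=cv2.resize(w["color"][110:260,200:440,::-1],None,fx=1.45,fy=1.45,interpolation=2)
im=np.zeros((500,800,3),np.uint8);im[:500,:440]=A;im[:B.shape[0],445:445+B.shape[1]]=B;cv2.imwrite("pics/tub3.png",im)
E
```

```text
[ 37.2  -0.4 201.6] [ 0.17  0.14 -1.28] [-0.11 -0.01 -1.57]
False [37.8 -0.1 85.3] [-0.   -0.15 -1.64] 15.4417
True [20.9  0.2 84. ] [-0.01 -0.01 -1.45] 16.75
```

View pics/tub3.png

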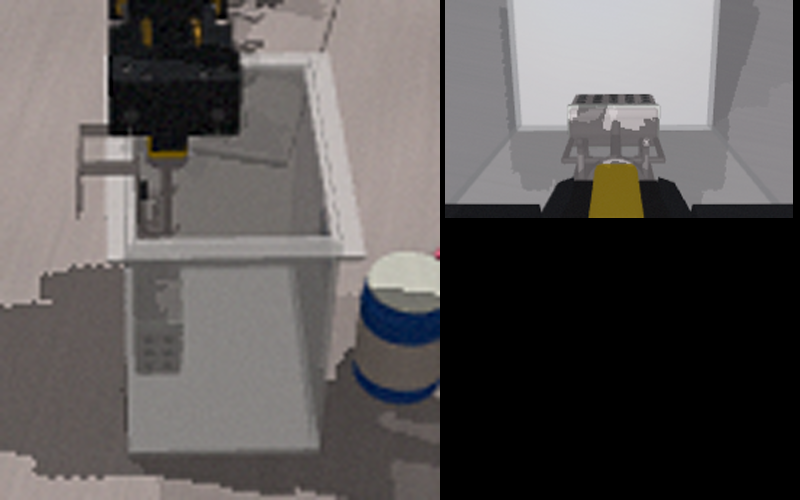

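The hook is centred between the guards in the wrist view (shank at crop (615,165), bail legs at 568 and 662). Next I'll confirm the wall contact, then slide up.

Run:
```python
from h import *
r=bot.move_l(tcp_for(.016,.085),rate=.01,stop_force=2);print(r,ist(),F(20),bot.read_state()["time"])
for i in range(2):
    p=bot.read_state()["position"];r=bot.move_l(p+.0015*UX,rate=.01,stop_force=2);print(r,ist(),F(20))
    if abs(F(20)[0])>1: break
print(bot.read_state()["time"])
```

```text
True [20.3  0.5 82.8] [ 0.01  0.21 -1.58] 17.3917
False [19.7  0.7 81.6] [-0.97 -0.01 -1.78]
True [19.7  0.9 80.6] [ 0.01 -0.2  -1.47]
18.5583
```

Run:
```python
from h import *
z0=ist()[2]/1e3
bot.move_l(tcp_for(.0190,.082,0),rate=.01);print(ist(),F())
for z in np.arange(.086,.1161,.003):
    r=bot.move_l(tcp_for(.0190,z,0),rate=.02,stop_force=4);f=F(10);print(r,round(z,3),ist(),f)
    if r or abs(f[0])>3.5 or f[2]<-2.6: break
print(bot.read_state()["time"])
```

```text
[19.2 -0.  82. ] [-0.71 -0.01 -0.87]
False 0.086 [19.1 -0.  86.1] [-1.33 -0.08 -0.57]
False 0.089 [19.  -0.  89.1] [-1.32  0.3  -0.57]
False 0.092 [19.  -0.  92.1] [-1.4   0.04 -0.61]
False 0.095 [19.  -0.  95.1] [-1.54 -0.19 -0.84]
False 0.098 [19.  -0.  98.1] [-1.28  0.17 -0.58]
False 0.101 [ 19.   -0.  101.1] [-1.48  0.13 -0.78]
False 0.104 [ 19.   -0.  104.2] [-1.7  -0.09 -0.56]
False 0.107 [ 18.9  -0.  107.1] [-1.48 -0.13 -0.61]
False 0.11 [ 18.9  -0.  110.2] [-1.44  0.08 -0.62]
False 0.113 [ 19.2   0.  112.7] [-0.5  -0.01 -3.91]
22.9833
```

The bar came into the J at throat z ≈ 0.112. Next I'll raise it in small steps to the keeper's top wires.

Run:
```python
from h import *
zs=np.arange(.115,.1451,.0015);ref=None;h=[]
for z in zs:
    r=bot.move_l(tcp_for(.0195,z,0),rate=.015,stop_force=2.5);f=F(8);h.append(f[2]);print(r,round(z,4),ist(),f)
    if len(h)>=3:
        ref=np.median(h[:4])
        if f[2]<ref-1.0: break
    if f[2]<-7: break
print(bot.read_state()["time"])
```

```text
False 0.115 [ 19.4  -0.  115.1] [-0.43  0.31 -4.3 ]
False 0.1165 [ 19.4  -0.  116.6] [-0.36 -0.36 -4.06]
False 0.118 [ 19.5  -0.  118.1] [-0.16  0.04 -3.97]
False 0.1195 [ 19.4  -0.  119.6] [-0.53  0.1  -4.  ]
False 0.121 [ 19.4   0.  121.1] [-0.43  0.02 -3.79]
False 0.1225 [ 19.5  -0.  122.6] [-0.31  0.02 -3.81]
False 0.124 [ 19.4  -0.  124.1] [-0.36  0.29 -4.01]
False 0.1255 [ 19.5  -0.  125.6] [-0.52  0.13 -4.13]
False 0.127 [ 19.6   0.  126.8] [-0.14  0.   -5.37]
25.8667
```

Run:
```python
from h import *
bot.move_l(tcp_for(.0195,.1258),rate=.015);print(ist(),F())
for d in (.024,.028,.032,.036,.040,.046,.054,.064,.070):
    r=bot.move_l(tcp_for(d,.1258),rate=.025,stop_force=2.2);f=F(8);print(r,d,ist(),f)
    if r and abs(f[0])>1.5: break
print(bot.read_state()["time"])
w=bot.snapshot("wrist");sd=bot.snapshot("side")
A=cv2.resize(sd["color"][150:275,290:400,::-1],None,fx=4,fy=4,interpolation=2);B=cv2.resize(w["color"][110:260,200:440,::-1],None,fx=1.45,fy=1.45,interpolation=2)
im=np.zeros((500,800,3),np.uint8);im[:500,:440]=A;im[:B.shape[0],445:445+B.shape[1]]=B;cv2.imwrite("pics/tub4.png",im)
```

```text
[ 19.4  -0.  125.8] [-0.38  0.18 -4.23]
False 0.024 [ 24.   -0.  125.9] [ 0.09 -0.11 -4.37]
False 0.028 [ 28.   -0.  125.9] [-0.29 -0.08 -4.17]
False 0.032 [ 32.    0.  125.8] [ 0.17 -0.04 -4.26]
False 0.036 [ 36.1   0.  125.8] [-0.3  0.1 -4.2]
False 0.04 [ 40.1  -0.  125.8] [-0.17  0.17 -4.76]
False 0.046 [ 46.1  -0.  125.8] [ 0.15  0.09 -4.38]
False 0.054 [ 54.2  -0.  125.8] [-0.16  0.16 -4.1 ]
False 0.064 [ 64.1  -0.  125.8] [-0.09  0.02 -4.26]
False 0.07 [ 70.3   0.  125.7] [-0.73  0.06 -4.03]
30.1833
```

View pics/tub4.png

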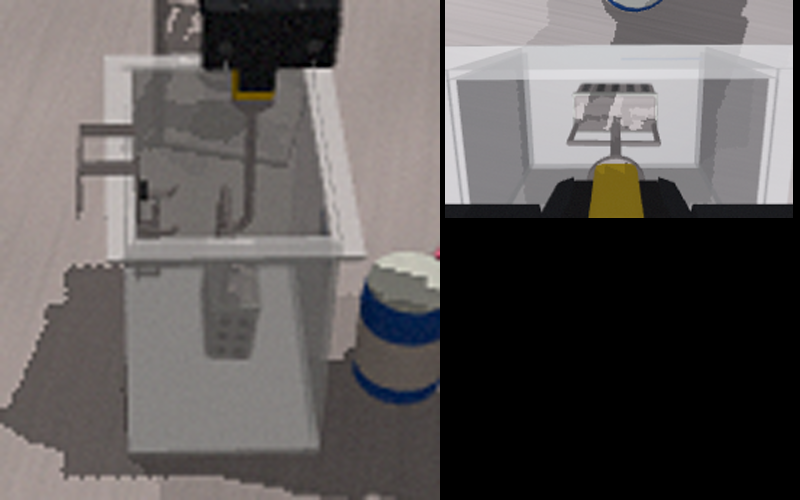

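The cage hangs on the hook, clear of the keeper and walls (side crop: bail (222,210), box (230,325)).

Run:
```python
from h import *
bot.move_l(tcp_for(.070,.22),rate=.06,stop_force=4);print(ist(),F())
bot.move_l(tcp_for(.070,.33),rate=.12);bot.pause(.2);print(ist(),F(),bot.read_state()["time"])
a=np.radians(13.2);u=np.array([np.cos(a),np.sin(a),0]);T=np.array([.468,.311,0])
def tp(x,z): return T+x*u-OFF[0]*u+[0,0,z-OFF[2]]
bot.move_l(tp(-.014,.33),q(a),rate=.13)
bot.move_l(tp(-.014,.125),rate=.1);bot.pause(.3);f=F(20);print(f)
r=bot.move_l(tp(-.014,.085),rate=.012,stop_force=1.0);s=bot.read_state();print(r,s["position"][2]+OFF[2],F(),s["time"])
w=bot.snapshot("side");c=proj(w,T+[0,0,.05]).astype(int);print(c)
cv2.imwrite("pics/tr.png",cv2.resize(w["color"][max(0,c[1]-80):c[1]+60,c[0]-100:c[0]+100,::-1],None,fx=4,fy=4,interpolation=2))
```

```text
[ 70.1   0.  219.5] [ 0.09 -0.2  -4.16]
[7.03e+01 1.00e-01 3.29e+02] [ 0.16 -0.32 -4.27] 33.4667
[ 0.08 -0.02 -4.28]
True 0.0979257791970332 [ 0.23  0.21 -1.24] 40.8083
[338 337]
```

View pics/tr.png

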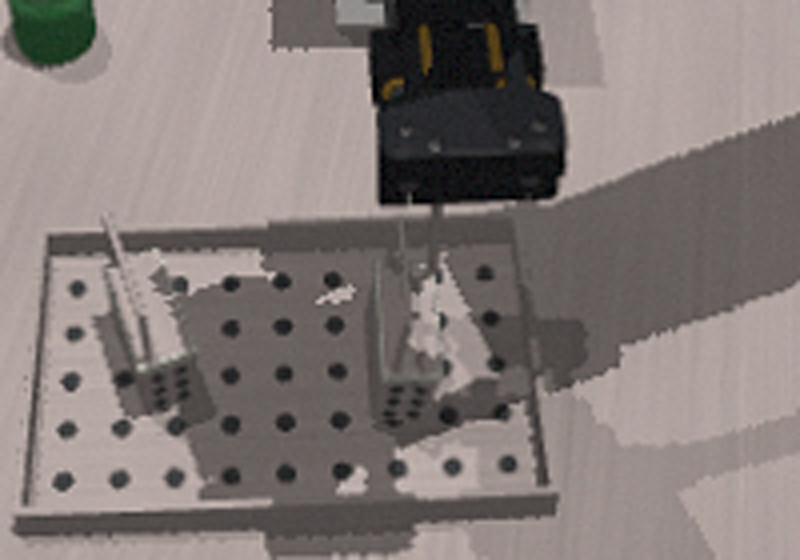

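Touchdown is at throat z = 0.098, as predicted. The cage stands in the near half (crop (405,380)), well clear of cage2. Next I'll unhook.

Run:
```python
from h import *
a=np.radians(13.2);u=np.array([np.cos(a),np.sin(a),0]);T=np.array([.468,.311,0])
def tp(x,z): return T+x*u-OFF[0]*u+[0,0,z-OFF[2]]
r=bot.move_l(tp(-.009,.094),rate=.02,stop_force=2);print(r,F())
r=bot.move_l(tp(-.009,.0755),rate=.03,stop_force=2);print(r,F(),bot.read_state()["position"][2]+OFF[2])
r=bot.move_l(tp(-.045,.0755),rate=.03,stop_force=1.5);print(r,F(),((bot.read_state()["position"]-T)@u)+OFF[0],bot.read_state()["time"])
if not r: bot.move_l(tp(-.055,.20),rate=.15)
w=bot.snapshot("side");t=bot.snapshot("wrist");c=proj(w,T+[0,0,.05]).astype(int)
A=cv2.resize(w["color"][c[1]-80:c[1]+60,c[0]-80:c[0]+50,::-1],None,fx=3,fy=3,interpolation=2);B=cv2.resize(t["color"][60:300,160:480,::-1],None,fx=1.2,fy=1.2)
im=np.zeros((430,800,3),np.uint8);im[:A.shape[0],:390]=A;im[:B.shape[0],400:784]=B;cv2.imwrite("pics/tr2.png",im);print(bot.read_state()["time"])
```

```text
False [ 0.25  0.03 -1.39]
False [-0.03  0.09 -1.58] 0.07577137367822888
False [ 0.15 -0.14 -1.16] -0.04483968322458894 43.8833
44.9667
```

View pics/tr2.png

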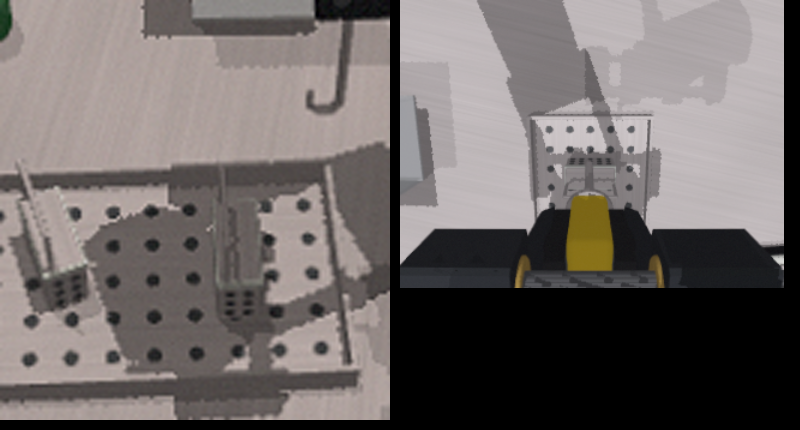

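The cage stands upright and free (crop (238,290)). Next I'll return the hook along the reverse path.

Run:
```python
from h import *
y=np.radians(-1.5);p=np.array([.5255,-.3598,.139]);ux=np.array([np.cos(-.061),np.sin(-.061),0])
c=bot.read_state()["position"];bot.move_l([c[0],c[1],.39],rate=.25)
bot.goto(p+[0,0,.25]-.075*ux,q(y));bot.move_l(p+[0,0,.007]-.075*ux,rate=.15);bot.pause(.1);print(F(),bot.read_state()["time"])
r=bot.move_l(p+[0,0,.007],rate=.05,stop_force=2.5);s=bot.read_state();print(r,s["position"].round(4),F())
if not r:
    r=bot.move_l(p-[0,0,.002],rate=.015,stop_force=1.5);s=bot.read_state();print(r,s["position"].round(4),F(),s["time"])
w=bot.snapshot("side");cv2.imwrite("pics/st.png",cv2.resize(w["color"][85:175,300:400,::-1],None,fx=5,fy=5,interpolation=2))
```

```text
[ 0.1  -0.32 -1.27] 49.7333
False [ 0.5252 -0.3598  0.146 ] [ 0.01 -0.19 -1.41]
True [ 0.5255 -0.3598  0.1393] [-0.28  0.21  5.1 ] 51.9667
```

The collar is on the tines at the original height, so I'll release, back off and check.

Run:
```python
from h import *
p=bot.read_state()["position"]
bot.move_l([p[0],p[1],.1397],rate=.01)
bot.command_gripper(.045);bot.pause(.2)
r=bot.move_l([p[0],p[1],.25],rate=.1,stop_force=4);print(r)
bot.move_l([.42,-.30,.33],rate=.2);bot.pause(.4)
print(bot.read_state()["time"])
import pickle
S0=pickle.load(open("S.pkl","rb"))
def yb(s,box):
    m=cv2.inRange(cv2.cvtColor(s["color"],cv2.COLOR_RGB2HSV),(20,120,60),(35,255,255))[box[1]:box[3],box[0]:box[2]]
    ys,xs=np.nonzero(m);return xs.mean()+box[0],ys.mean()+box[1],len(xs)
s=bot.snapshot("side");print(yb(S0["side"],(340,108,372,140)),yb(s,(340,108,372,140)))
A=cv2.resize(s["color"][85:175,300:400,::-1],None,fx=4,fy=4,interpolation=2);B=cv2.resize(s["color"][255:395,240:380,::-1],None,fx=2.8,fy=2.8)
im=np.zeros((400,800,3),np.uint8);im[:360,:400]=A;im[:B.shape[0],405:405+B.shape[1]]=B;cv2.imwrite("pics/fin.png",im)
```

```text
False
55.775
(np.float64(354.832), np.float64(123.84), 125) (np.float64(354.859375), np.float64(124.0234375), 128)
```

View pics/fin.png

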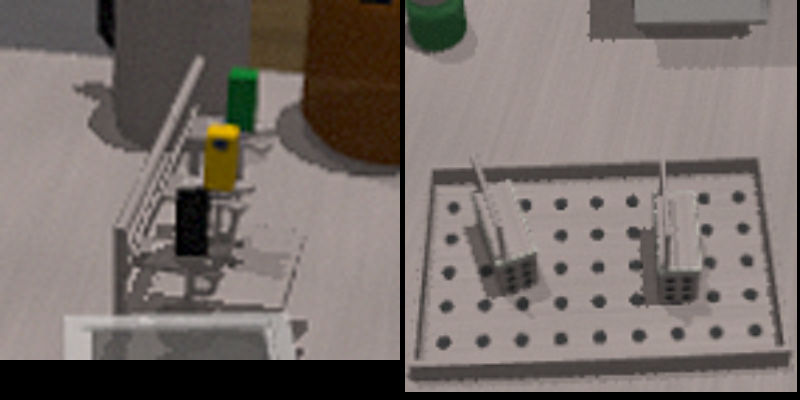

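The hook hangs as it did at the start (yellow block at crop (222,158), within 0.2 px). The cage stands upright in the near half (crop (680,250)).

```bash
python3 -c "
from h import *
print(bot.hand_in())"
```

```text
the job is handed in; nothing more can be done
None
```

I've handed the job in at about 56 s of the 72 s allowed: the cage stands upright in the near half of the tray and the hook is back in the middle notch, but no verdict came back.

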